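# Click the sliding paper stop into the notch at the red tab

### The arm

A 6-joint arm with a two-finger parallel gripper is mounted at the origin on the work surface. World frame = base frame: x ahead of the robot, y to its left, z up, the work surface at z = 0. Lengths are in m, angles in rad, forces in N, time in s.
With the tool pointing down it reaches from about 0.4 to 0.825 m from the base axis. Payload 7 kg.
Tool frame: the origin (TCP) lies at the very end of the fingers, on their centre line; the grasp point (between the pads) lies 19 mm behind it; z points along the fingers, y is the line along which they close (so a half turn about z gives the same grasp; the last joint's range is limited). The gripper opens to 88 mm and grips with 3 to 60 N. Pads are 19 mm wide; open, the fingers measure 130 mm over their backs; the gripper's body (78 mm by 193 mm) begins 47 mm behind the grasp point.
Start: joints at [0.288, 0.359, 0.012, 0, -1.224, -0.288], TCP at [0.675, -0, 0.227] pointing down, gripper open.
Joint ranges: [-3.07, 3.07], [-1.43, 2.12], [-1.02, 1.25], [-3.03, 1.67], [-3.05, -0], [-3.03, 3.03]. Speed limits (rad/s): [2.39, 2.39, 3.01, 3.14, 3.14, 3.14].

### API

Orientations are given as a 3x3 rotation matrix whose columns are the frame's x, y, z axes.
In Python, from cell import robot gives the robot as it stands.
- The arm moves only by the tool step_arm, never from a script. Its arguments are lists of equal length, an entry for each row: "delta_pos": the shift along the tool's x, y, z in m, a list of three; "delta_rot": the turn, a rotation vector about the tool's x, y, z in rad, a list of three; "grip": the finger opening in m, from 0 to 0.0876. A call has exactly 8 rows; each row shifts and turns the commanded pose from where the row before left it, along the tool's axes as they then stand; what a row does not reach is not made up. A row lasts 1/8 s, in which the tool goes at most 62.5 mm and 10.7 degrees, less where a joint would pass 70% of its speed; a pose out of reach is approached as far as the arm can. A call is refused whole if a number of a shift passes 0.0625 or a number of a turn 0.188, either way. A call with a gripper value outside its range is refused whole. The fingers move at their own pace and stop on an object; "squeeze" is the grip in N (left out, the last holds). Time passes only in rows, so rows that do not move let the fingers close, or fill a call up. It gives the time, the measured TCP pose, the force, the opening and the grip force at its end, in the units of the state.
- robot.sense(): the state, without advancing time (a new reading comes with each control period).
- robot.get_image(name): name is "scene" or "side" or "wrist"; returns a dict with "image" (400x640x3 uint8, red, green, blue), "range_z" (400x640 float32, m along the optical axis (not along the pixel's ray), 0 where there is no reading), "fx", "fy", "cx", "cy" (pixels), "cam_to_world" (4x4, takes a point from camera to world coordinates). Camera axes: x right, y down, z forward; pixel columns grow to the right and rows downward; lengths in m; the calibration is good to about 2 mm. A picture is of the moment at which its call begins.
- robot.hand_in(): hands the job in; it is judged then, once.
The state is a dict: "time": time; "qpos": joint angles; "qvel": joint speeds; "effort": joint torques, N m; "eef_pos": TCP position; "tcp_rot": TCP orientation; "force": force on the tool from outside, world axes, zero at the start; "ft_torque": the same for the moment, N m; "finger_gap": finger opening in m; "gripper_force": force on a finger pad.
Only numpy, scipy, OpenCV 4.12 (cv2) and the standard library are available. Lean on these libraries where they do the work, as an engineer would, in place of code of your own. Each camera call takes 0.05 s, during which the arm holds its last target. There are 200 camera calls.

### The job

On the wooden ruling board, push the black sliding stop along its metal rail with a fingertip until it clicks into the notch beside the red tab, its spring pin dropped, and leave it there. Only push it: do not pinch it or pick anything up, and leave the tin, eraser, cup and paint jar where they stand.

Things in the scene. Friction and masses are not known exactly. Their poses are not given: they have to be found in the camera images.
- board: Fixed wooden board, 240 (x) by 400 (y) by 12 mm, flat on the table; origin at the centre of its underside, z up. A 26 mm wide aluminium rail, top 26 mm above the table, runs along the board's y from -195 to 195 mm at board x = 60 mm (end blocks rise to 32 mm). Its top has V notches 14 mm long centred at y = 30, -30 and -90 mm, a tab beside each; which colour is where varies.
- stop (a joint): Travel of the stop along the rail, m, 0 to 0.26, growing to the board's -y: its centre is at board y = 0.13 minus this. Starts at 0 to 0.07; notches at 0.10, 0.16, 0.22. Friction about 1.5 N. Within about 5 mm of a notch centre the resistance vanishes and the stop jumps to the centre by itself; a push of about 7 N takes it out again, either way, so unwanted notches can be passed.
- stop_top (a point): Centre of the stop's top face, 66 mm above the table (40 mm above the rail's top). Black block 48 mm along the rail and 48 mm across; its flat grey end faces, 24 mm either side of this point along the rail, 38 mm wide, standing 30 to 64 mm above the table, are the faces to push on. A short white pointer sticks out towards the tabs.
- pin (a joint): Drop of the spring pin in the stop, in m: 0 when its ball foot rides on top of the rail (its white round cap, 12 mm across, then stands 9 mm above the stop's top), about 0.005 when it has dropped into a notch (cap about 4 mm above the top).
- tab_red: Red tab, 20 by 16 by 5 mm, fixed on the board beside the rail, 40 mm to the board's +x from the rail's centre line; origin at the centre of its underside, axes as the board's. Its y centre is the centre of the notch it marks: the stop must end here.
- tab_yellow: Yellow tab, same size, fixed, marks another notch (not wanted).
- tab_blue: Blue tab, same size, fixed, marks another notch (not wanted).
- tin: Bystander: round aluminium tin, 60 mm across, 24 mm high, loose on the board on the robot's side of the rail; origin at the centre of its underside.
- eraser: Bystander: green eraser, 22 by 45 by 14 mm, loose on the board on the robot's side of the rail; origin at the centre of its underside.
- cup: Bystander: white empty cup, 66 mm across, 80 mm high, loose on the table right of the board; origin at the centre of its underside.
- paint: Bystander: orange paint jar with a yellow cap, 44 mm across, 85 mm high, loose on the table left of the board; origin at the centre of its underside.

How it is judged:
At the end, for the whole second after the job is handed in: The stop's centre is within 3 mm, along the rail, of the red tab's centre, its pin is dropped by more than 3 mm, it is at rest, and the tin, eraser, cup and paint jar are each within 15 mm of where they started (y of stop_top in the frame of tab_red between -0.003 and 0.003 m and value of joint pin above 0.003 m and velocity of joint stop between -0.005 and 0.005 m/s and distance of each of tin, eraser, cup, paint from where it was at the start of the episode below 0.015 m); the robot touches nothing.
It fails at once if the stop is pinched between the fingers (2 N on opposite faces at once) (contact force between each of stop_c1, stop_c2 and the fingers above 2 N or contact force between each of stop_c3, stop_c4 and the fingers above 2 N).
It fails at once if a bystander (tin, eraser, cup, paint jar) is lifted, carried, or pushed away by more than 15 mm, or tipped by more than 0.4 rad (distance of any of tin, eraser, cup, paint from where it was at the start of the episode above 0.015 m or angle between any of tin, eraser, cup, paint's own z axis and vertical above 0.4 rad).
It also fails if it takes over 35 s, if anything falls off the work surface, if the arm or the gripper's body presses on something with over 40 N, if the wrist force passes 120 N, or if a joint passes its speed limit or range.

## Working session

There is one attempt and no reset: what is moved stays moved. The work goes in short steps, Python scripts to look and compute and a tool call to move; the robot and the scene stay as the last step left them, time stands still between calls to the robot, and variables do not carry over. Pictures are saved under pics/ and viewed, at most 10 in all, crops included, and the job is handed in when it is done.

Besides the shell and the picture viewer there is one more tool, called after "Call:" by a JSON object that holds its "op" and its "data", one argument or row to a line. step_arm: Moves the arm, as the interface text tells. Its arguments: {"type":"object","properties":{"delta_pos":{"type":"array","items":{"type":"array","items":{"type":"number"}}},"delta_rot":{"type":"array","items":{"type":"array","items":{"type":"number"}}},"grip":{"type":"array","items":{"type":"number"}},"squeeze":{"type":"number"}},"required":["delta_pos","delta_rot","grip"]}

```bash
mkdir -p pics
cat > h.py <<'E'
import numpy as np, cv2
from cell import robot
def pts(im):
    z=im["range_z"]; v,u=np.mgrid[:z.shape[0],:z.shape[1]]
    P=np.stack([(u-im["cx"])/im["fx"]*z,(v-im["cy"])/im["fy"]*z,z,np.ones_like(z)],-1)
    W=(P@np.array(im["cam_to_world"]).T)[...,:3]; W[z==0]=np.nan
    return W
E
python3 - <<'E'
from h import *
for n in ["scene","side"]:
    im=robot.get_image(n); cv2.imwrite(f"pics/{n}0.png",im["image"][...,::-1]); W=pts(im)
    print(n,np.round(im["cam_to_world"],3).tolist())
    hsv=cv2.cvtColor(im["image"],cv2.COLOR_RGB2HSV); H,S,V=[hsv[...,i].astype(int) for i in range(3)]
    for c,m in dict(red=((H<5)|(H>174)),yellow=(H>22)&(H<34),blue=(H>100)&(H<125),green=(H>45)&(H<85)).items():
        m=(m&(S>130)&(V>70)).astype(np.uint8)
        k,l,s,ce=cv2.connectedComponentsWithStats(m)
        for i in range(1,k):
            if s[i,4]>40: print(c,s[i].tolist(),ce[i].round(1),np.nanmedian(W[l==i],0).round(4))
s=robot.sense();print(s["time"],s["eef_pos"],s["tcp_rot"],s["force"],s["finger_gap"])
E
```

```text
scene [[-0.004, 0.586, -0.81, 1.324], [1.0, -0.004, -0.007, -0.024], [-0.007, -0.81, -0.586, 0.664], [0.0, 0.0, 0.0, 1.0]]
red [120, 226, 12, 7, 73] [125.4 229. ] [ 0.5414 -0.5266  0.0141]
red [87, 242, 12, 8, 75] [ 92.6 245.5] [ 0.6035 -0.5817  0.0141]
red [114, 270, 14, 10, 99] [120.9 274.8] [ 0.7009 -0.4733  0.0136]
red [439, 306, 80, 11, 207] [479.2 310.8] [0.8032 0.2933 0.015 ]
yellow [462, 170, 14, 10, 109] [468.2 174.1] [0.3971 0.3778 0.0845]
yellow [559, 194, 53, 61, 250] [585.9 224.7] [0.5336 0.6501 0.0162]
yellow [111, 242, 13, 9, 81] [117.3 246.2] [ 0.6069 -0.5197  0.0142]
yellow [549, 246, 10, 10, 60] [553.7 250.6] [0.6279 0.5218 0.0174]
yellow [74, 260, 14, 10, 97] [ 80.7 264.8] [ 0.669  -0.5787  0.014 ]
yellow [443, 314, 82, 13, 369] [483.3 319.6] [0.8248 0.294  0.0152]
blue [135, 225, 12, 7, 67] [140.5 228. ] [ 0.5377 -0.4886  0.014 ]
blue [71, 243, 12, 7, 62] [ 76.8 246. ] [ 0.6055 -0.6196  0.0143]
blue [97, 272, 13, 9, 75] [103.1 276.1] [ 0.7047 -0.5103  0.0139]
blue [449, 327, 85, 14, 420] [490.8 333.5] [0.8566 0.2966 0.0153]
green [30, 106, 36, 40, 605] [ 48.3 127.
[... 680 characters left out ...]
05 0.2946 0.0134]
blue [512, 363, 18, 16, 211] [520.3 370.3] [ 0.7014 -0.5109  0.0121]
blue [409, 377, 20, 18, 291] [418.4 385.6] [ 0.5333 -0.489   0.0118]
green [381, 97, 259, 243, 21749] [544.8 196.1] [ 2.1182  0.8569 -0.7401]
green [0, 150, 19, 65, 604] [  5.9 181.9] [-0.9852  1.9361 -0.7402]
green [281, 235, 13, 11, 59] [286.3 240.9] [ 0.4085 -0.0963  0.0237]
green [479, 377, 17, 16, 176] [486.9 384.4] [ 0.6353 -0.5174  0.0122]
0.1 [ 6.74542660e-01 -2.87458312e-05  2.25705388e-01] [[-8.00561103e-05 -9.99998820e-01 -1.53419762e-03]
 [-9.99999979e-01  8.03415198e-05 -1.85971064e-04]
 [ 1.86094105e-04  1.53418270e-03 -9.99998806e-01]] [ 0.07582532  0.03738976 -0.42689616] 0.0876059411701605
```

View pics/scene0.png

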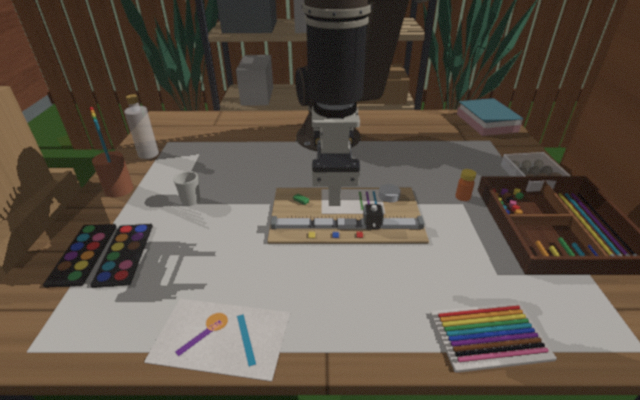

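View pics/side0.png

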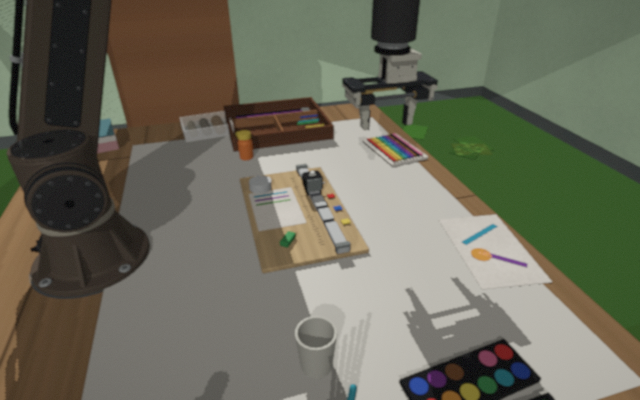

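The scene view shows the stop at about (374,217). The tabs run red (360,235), blue (336,235), yellow (311,235), so red marks the first notch and the push goes to the board's −y. The side view agrees: stop (312,183), red tab (331,197), tin (260,185), eraser (288,240).

Run:
```python
from h import *
def ray(im,u,v,h):
    T=np.array(im["cam_to_world"]); d=T[:3,:3]@[(u-im["cx"])/im["fx"],(v-im["cy"])/im["fy"],1]; o=T[:3,3]
    return (o+d*(h-o[2])/d[2]).round(4)
for n,(x0,y0,x1,y1) in dict(scene=(265,180,432,248),side=(235,160,370,272)).items():
    im=robot.get_image(n); W=pts(im)
    hsv=cv2.cvtColor(im["image"],cv2.COLOR_RGB2HSV); H,S,V=[hsv[...,i].astype(int) for i in range(3)]
    roi=np.zeros(H.shape,bool); roi[y0:y1,x0:x1]=1
    for c,m in dict(red=((H<6)|(H>172))&(S>110),yellow=(H>22)&(H<34)&(S>130),blue=(H>100)&(H<125)&(S>110),green=(H>45)&(H<85)&(S>100)).items():
        k,l,s,ce=cv2.connectedComponentsWithStats((m&roi&(V>50)).astype(np.uint8))
        for i in range(1,k):
            if s[i,4]>12: print(n,c,s[i].tolist(),ce[i].round(1),ray(im,*ce[i],.017),np.nanmedian(W[l==i],0).round(4))
    for nm,lo,hi in (("top",.061,.068),("cap",.0715,.08),("rail",.0235,.0275)):
        m=roi&(W[...,2]>lo)&(W[...,2]<hi)&(W[...,0]<.85)
        p=W[m][:,:2]
        if len(p)>5:
            r=cv2.minAreaRect(p.astype(np.float32)*1000); print(n,nm,len(p),p.mean(0).round(4),np.round(r[0],1),np.round(r[1],1),round(r[2],1), p.min(0).round(3),p.max(0).round(3))
    cv2.imwrite(f"pics/{n}1.png",cv2.resize(im["image"][y0-10:y1+10,x0-10:x1+10,::-1],None,fx=4,fy=4,interpolation=cv2.INTER_CUBIC))
```

```text
scene red [357, 232, 6, 6, 31] [359.5 234.3] [0.5685 0.0702 0.017 ] [0.5685 0.0709 0.0171]
scene yellow [309, 233, 6, 5, 27] [311.4 234.9] [ 0.5705 -0.0495  0.017 ] [ 0.5702 -0.0504  0.0168]
scene blue [333, 233, 5, 4, 20] [335.  234.5] [0.5692 0.0092 0.017 ] [0.57   0.0091 0.0179]
scene green [294, 195, 14, 8, 61] [301.1 198.4] [ 0.4133 -0.0813  0.017 ] [ 0.4256 -0.0806  0.0262]
scene top 200 [0.5309 0.1047] [527.7 104.7] [47.8 52.4] 89.4 [0.502 0.081] [0.554 0.129]
scene cap 15 [0.5295 0.1049] [529.7 105.6] [ 8.4 10.8] 18.4 [0.524 0.099] [0.533 0.109]
scene rail 762 [0.5161 0.0247] [473.4  39.5] [387.7 148.1] 89.2 [ 0.398 -0.155] [0.548 0.232]
side red [328, 194, 6, 4, 18] [330.6 195.7] [0.562  0.0652 0.017 ] [0.5632 0.0686 0.0151]
side yellow [342, 219, 8, 6, 31] [345.3 221.4] [ 0.5619 -0.0543  0.017 ] [ 0.5629 -0.052   0.0153]
side blue [335, 206, 6, 4, 19] [337.6 207.9] [0.5619 0.0057 0.017 ] [0.5622 0.0079 0.0154]
side green [280, 232, 15, 15, 131] [287.  239.3] [ 0.4144 -0.0821  0.017 ] [ 0.4123 -0.0906  0.0239]
side top 156 [0.5232 0.1012] [524.  103.7] [48.8 50.1] 1.1 [0.5   0.079] [0.549 0.129]
side cap 9 [0.5236 0.1043] [524.7 104.7] [12.6  7.8] 75.3 [0.519 0.1  ] [0.528 0.112]
side rail 612 [ 0.501  -0.0214] [454.2  36.6] [173.4 386.2] 0.6 [ 0.366 -0.156] [0.54 0.23]
```

View pics/scene1.png

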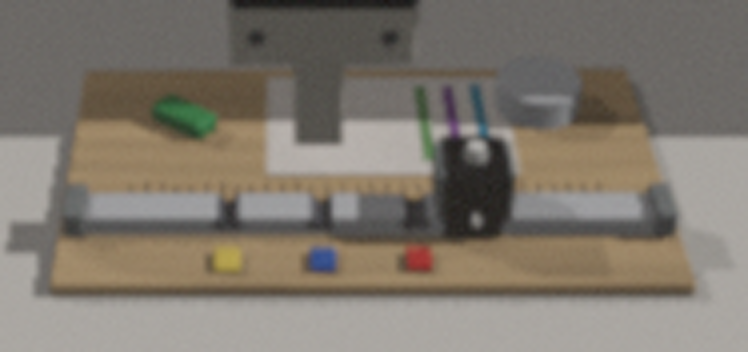

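View pics/side1.png

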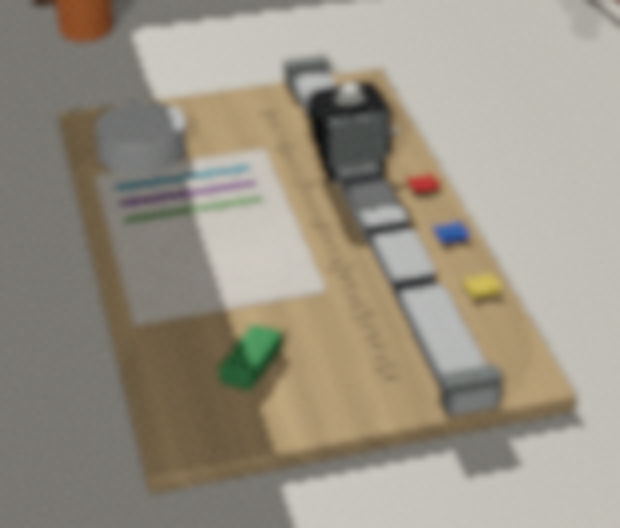

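The enlarged views confirm it: the stop's top is near (0.527, 0.105), the red tab is at y ≈ 0.068, and nothing stands on the +y side of the stop. I'll close the fingers and go to the free rail behind the stop.

Call:
{"op": "step_arm", "data": {
  "delta_pos": [
    [-0.029,0.025,0],
    [-0.029,0.025,0],
    [-0.029,0.025,0],
    [-0.029,0.025,0],
    [-0.029,0.025,0],
    [-0.03,0.023,0],
    [0,0,0.03],
    [0,0,0.03]
  ],
  "delta_rot": [
    [0,0,0],
    [0,0,0],
    [0,0,0],
    [0,0,0],
    [0,0,0],
    [0,0,0],
    [0,0,0],
    [0,0,0]
  ],
  "grip": [0,0,0,0,0,0,0,0]
}}

```text
time: 1.2
eef_pos: [0.5267, 0.1757, 0.1663]
tcp_rot: [[0.001, -1.0, 0.001], [-1.0, -0.001, 0.001], [-0.001, -0.001, -1.0]]
force: [1.0, -0.2, -0.4]
finger_gap: 0.013
gripper_force: 0.0
```

Call:
{"op": "step_arm", "data": {
  "delta_pos": [
    [0,0,0.025],
    [0,0,0.025],
    [0,0,0.025],
    [0,0,0.02],
    [0,0,0.015],
    [0,0,0.013],
    [0,0,0],
    [0,0,0]
  ],
  "delta_rot": [
    [0,0,0],
    [0,0,0],
    [0,0,0],
    [0,0,0],
    [0,0,0],
    [0,0,0],
    [0,0,0],
    [0,0,0]
  ],
  "grip": [0,0,0,0,0,0,0,0]
}}

```text
time: 2.2
eef_pos: [0.5274, 0.1752, 0.0441]
tcp_rot: [[0.0, -1.0, 0.001], [-1.0, -0.0, 0.0], [-0.0, -0.001, -1.0]]
force: [0.2, 0.2, 0.6]
finger_gap: 0.0003
gripper_force: 0.0
```

Run:
```python
from h import *
im=robot.get_image("scene"); cv2.imwrite("pics/s2.png",cv2.resize(im["image"][130:260,290:450,::-1],None,fx=4,fy=4))
s=robot.sense();print(s["eef_pos"],s["force"],s["finger_gap"])
```

```text
[0.52748015 0.17530461 0.04427308] [0.02174615 0.06557715 0.41021228] 0.0006953508761142831
```

View pics/s2.png

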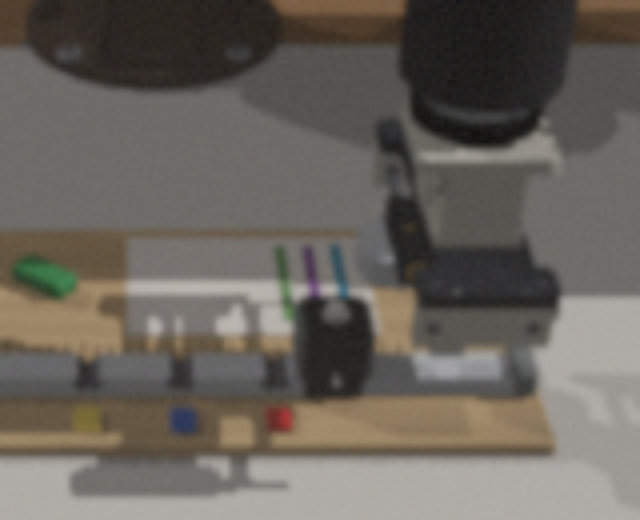

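The gripper stands over the rail to the right of the stop, at about crop pixel (485,300), and nothing is touched. I'll push toward −y, fast through the gap and then gently.

Call:
{"op": "step_arm", "data": {
  "delta_pos": [
    [0.01,0,0.001],
    [0.01,0,0],
    [0.006,0,0],
    [0.004,0,0],
    [0.004,0,0],
    [0.004,0,0],
    [0.004,0,0],
    [0.004,0,0]
  ],
  "delta_rot": [
    [0,0,0],
    [0,0,0],
    [0,0,0],
    [0,0,0],
    [0,0,0],
    [0,0,0],
    [0,0,0],
    [0,0,0]
  ],
  "grip": [0,0,0,0,0,0,0,0]
}}

```text
time: 3.25
eef_pos: [0.527, 0.129, 0.0426]
tcp_rot: [[0.0, -1.0, 0.0], [-1.0, -0.0, 0.0], [-0.0, -0.0, -1.0]]
force: [-1.7, 2.6, 0.6]
finger_gap: 0.0006
gripper_force: 1.2
```

```bash
cat > look.py <<'E'
from h import *
for n,(x0,y0,x1,y1) in dict(scene=(310,180,410,248),side=(290,150,345,235)).items():
    im=robot.get_image(n); W=pts(im); R=np.zeros(W.shape[:2],bool); R[y0:y1,x0:x1]=1
    V=im["image"].max(-1)
    t=W[R&(W[...,2]>.061)&(W[...,2]<.068)&(V<75)]
    c=W[R&(W[...,2]>.068)&(W[...,2]<.085)&(im["image"].min(-1)>85)]
    hsv=cv2.cvtColor(im["image"],cv2.COLOR_RGB2HSV); r=W[R&((hsv[...,0]<6)|(hsv[...,0]>172))&(hsv[...,1]>110)&(V>40)&(W[...,2]<.03)]
    for q,a in (("top",t),("cap",c),("red",r)):
        if len(a)>3: print(n,q,len(a),np.median(a,0).round(4),"mid y",np.round((a[:,1].min()+a[:,1].max())/2,4),"zmax",a[:,2].max().round(4))
s=robot.sense();print(s["time"],s["eef_pos"].round(4),s["force"].round(2))
E
python3 look.py
```

```text
scene top 93 [0.539  0.0827 0.066 ] mid y 0.0848 zmax 0.0678
scene cap 17 [0.5303 0.0915 0.0734] mid y 0.085 zmax 0.0771
scene red 32 [0.5702 0.0703 0.0174] mid y 0.07 zmax 0.0193
side top 123 [0.5185 0.0854 0.0643] mid y 0.0944 zmax 0.0676
side cap 84 [0.5222 0.1172 0.0752] mid y 0.1132 zmax 0.085
side red 19 [0.5635 0.0679 0.0154] mid y 0.069 zmax 0.0168
3.35 [0.527  0.1286 0.0426] [-0.25  0.47  0.24]
```

```bash
sed -i 's/"mid y"/"min y",a[:,1].min().round(4),"mid y"/' look.py; python3 look.py
```

```text
scene top 98 [0.5392 0.0827 0.0662] min y 0.0684 mid y 0.0847 zmax 0.068
scene cap 20 [0.5291 0.0912 0.073 ] min y 0.0864 mid y 0.0916 zmax 0.076
scene red 34 [0.5694 0.0694 0.0172] min y 0.0615 mid y 0.0691 zmax 0.0205
side top 116 [0.5191 0.0845 0.0644] min y 0.0704 mid y 0.0943 zmax 0.0669
side cap 81 [0.522  0.1173 0.0755] min y 0.0858 mid y 0.111 zmax 0.0846
side red 19 [0.5642 0.0682 0.0146] min y 0.0616 mid y 0.0696 zmax 0.0176
3.45 [0.5269 0.1286 0.0425] [-0.98  0.42  0.96]
```

Call:
{"op": "step_arm", "data": {
  "delta_pos": [
    [0.003,0,0],
    [0.003,0,0],
    [0.003,0,0],
    [0.002,0,0],
    [0.0015,0,0],
    [0.001,0,0],
    [0.001,0,0],
    [0,0,0]
  ],
  "delta_rot": [
    [0,0,0],
    [0,0,0],
    [0,0,0],
    [0,0,0],
    [0,0,0],
    [0,0,0],
    [0,0,0],
    [0,0,0]
  ],
  "grip": [0,0,0,0,0,0,0,0]
}}

```text
time: 4.45
eef_pos: [0.5269, 0.1143, 0.0425]
tcp_rot: [[0.0, -1.0, -0.0], [-1.0, -0.0, -0.0], [0.0, 0.0, -1.0]]
force: [0.1, 1.6, -1.4]
finger_gap: 0.0005
gripper_force: 0.4
```

```bash
python3 look.py
```

```text
scene top 92 [0.5391 0.0675 0.0663] min y 0.0559 mid y 0.0709 zmax 0.068
scene cap 15 [0.5307 0.0772 0.0729] min y 0.0741 mid y 0.0778 zmax 0.0777
scene red 32 [0.5706 0.0703 0.017 ] min y 0.0634 mid y 0.0699 zmax 0.0204
side top 124 [0.5196 0.0714 0.0643] min y 0.0543 mid y 0.0811 zmax 0.0673
side cap 83 [0.5233 0.1024 0.0753] min y 0.0718 mid y 0.0969 zmax 0.0849
side red 20 [0.5628 0.0684 0.0152] min y 0.0614 mid y 0.0691 zmax 0.0167
4.55 [0.527  0.1143 0.0426] [-0.65  0.72 -1.34]
```

Call:
{"op": "step_arm", "data": {
  "delta_pos": [
    [0.0005,0,0],
    [0.0005,0,0],
    [0.0005,0,0],
    [0.0005,0,0],
    [0.0005,0,0],
    [0.0005,0,0],
    [0.0005,0,0],
    [0.0005,0,0]
  ],
  "delta_rot": [
    [0,0,0],
    [0,0,0],
    [0,0,0],
    [0,0,0],
    [0,0,0],
    [0,0,0],
    [0,0,0],
    [0,0,0]
  ],
  "grip": [0,0,0,0,0,0,0,0]
}}

```text
time: 5.55
eef_pos: [0.527, 0.1104, 0.0426]
tcp_rot: [[-0.0, -1.0, -0.0], [-1.0, 0.0, -0.0], [0.0, 0.0, -1.0]]
force: [-0.3, -0.4, 0.4]
finger_gap: 0.0002
gripper_force: 0.0
```

```bash
python3 look.py
```

```text
scene top 105 [0.538  0.0609 0.0663] min y 0.0485 mid y 0.0646 zmax 0.0679
scene cap 9 [0.5276 0.0695 0.0697] min y 0.0658 mid y 0.0701 zmax 0.0711
scene red 33 [0.5682 0.0694 0.0172] min y 0.0618 mid y 0.0692 zmax 0.0197
side top 140 [0.5215 0.0657 0.0643] min y 0.044 mid y 0.0751 zmax 0.0668
side cap 77 [0.5215 0.0996 0.077 ] min y 0.0619 mid y 0.0892 zmax 0.0849
side red 20 [0.5628 0.0678 0.0153] min y 0.0604 mid y 0.0681 zmax 0.0183
5.65 [0.527  0.1104 0.0426] [-0.91  0.04 -0.17]
```

The stop jumped about 8 mm while the arm moved 4 mm. The push force is now zero, the cap sits lower (0.070) and its y of 0.0695 matches the red tab. I'll back away and lift.

Call:
{"op": "step_arm", "data": {
  "delta_pos": [
    [-0.01,0,0],
    [-0.015,0,0],
    [-0.015,0,0],
    [0,0,-0.025],
    [0,0,-0.04],
    [0,0,-0.04],
    [0,0,-0.03],
    [0,0,0]
  ],
  "delta_rot": [
    [0,0,0],
    [0,0,0],
    [0,0,0],
    [0,0,0],
    [0,0,0],
    [0,0,0],
    [0,0,0],
    [0,0,0]
  ],
  "grip": [0,0,0,0,0,0,0,0]
}}

```text
time: 6.65
eef_pos: [0.5283, 0.1522, 0.1804]
tcp_rot: [[0.001, -1.0, 0.005], [-1.0, -0.001, 0.003], [-0.003, -0.005, -1.0]]
force: [-0.3, -0.3, -0.5]
finger_gap: 0.0002
gripper_force: 0.0
```

```bash
python3 look.py
python3 - <<'E'
from h import *
im=robot.get_image("scene"); cv2.imwrite("pics/s3.png",cv2.resize(im["image"][130:260,260:450,::-1],None,fx=4,fy=4))
E
```

```text
scene top 137 [0.5386 0.0683 0.0659] min y 0.0485 mid y 0.0696 zmax 0.0679
scene cap 17 [0.5271 0.0693 0.0695] min y 0.0506 mid y 0.064 zmax 0.0727
scene red 32 [0.5706 0.0701 0.0177] min y 0.0631 mid y 0.0699 zmax 0.0206
side top 100 [0.5181 0.0612 0.064 ] min y 0.0455 mid y 0.0658 zmax 0.0668
side cap 5 [0.5228 0.0678 0.0691] min y 0.0638 mid y 0.0688 zmax 0.07
side red 20 [0.5625 0.0669 0.0153] min y 0.0623 mid y 0.0702 zmax 0.0186
6.75 [0.5267 0.1512 0.1775] [-0.86 -0.72 -0.13]
```

View pics/s3.png

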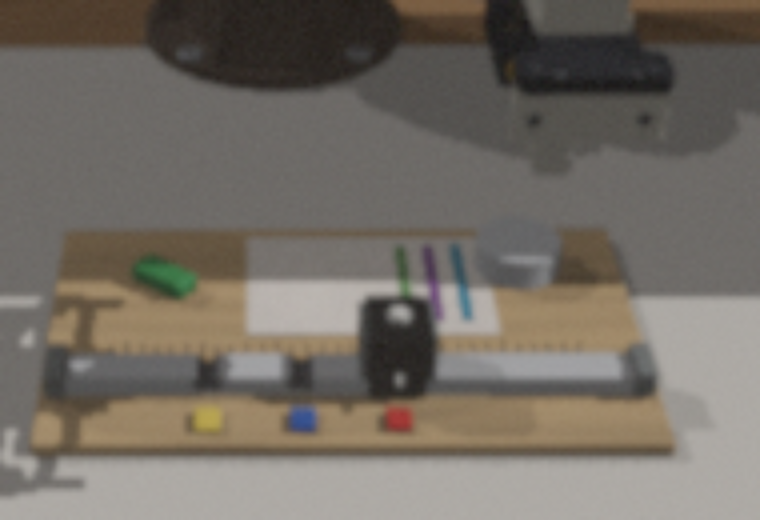

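The stop's pointer (400,380) lines up with the red tab (398,418), the cap is low, the bystanders are where they were, and the arm is clear.

```bash
python3 -c "
from cell import robot
print(robot.hand_in())"
```

```text
the job is handed in; nothing more can be done
None
```

I pushed the stop into the red-tab notch and handed the job in: the last images showed it level with the red tab with its pin dropped, the tin and eraser unmoved and the arm clear of everything; the hand-in gave no verdict.

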